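# Index the movement stand to its second station

### The arm

A 7-joint arm with a two-finger parallel gripper is mounted at the origin on the work surface. World frame = base frame: x ahead of the robot, y to its left, z up, the work surface at z = 0. Lengths are in m, angles in rad, forces in N, time in s.
With the tool pointing down it reaches from about 0.425 to 0.95 m from the base axis. Payload 4.7 kg.
Tool frame: the origin (TCP) lies at the very end of the fingers, on their centre line; the grasp point (between the pads) lies 19 mm behind it; y points along the fingers, x is the direction in which the jaws open and shut, and the axes are right-handed (so a half turn about y gives the same grasp; the last joint's range is limited). The gripper opens to 87 mm and grips with 3 to 60 N. Pads are 19 mm wide; open, the fingers measure 117 mm over their backs; the gripper's body (75 mm by 190 mm) begins 51 mm behind the grasp point.
Start: joints at [-1.329, 0.469, -0.049, 1.532, 0.024, 1.141, -0.082], TCP at [0.181, 0.65, 0.223] pointing down, gripper open.
Joint ranges: [-2.59, 2.59], [-0.33, 1.99], [-1.39, 1.29], [0.1, 2.45], [-1.04, 4.18], [0.21, 1.99], [-2.66, 2.66]. Speed limits (rad/s): [2.57, 2.57, 3.14, 3.14, 3.14, 3.14, 3.14].

### API

Orientations are given as a unit quaternion [x, y, z, w].
In Python, from plant import env gives the robot as it stands. The module is installed in compiled form; this text tells all that it offers.
- The arm moves only by the shell command python3 -m creep 'ROWS'. ROWS is JSON, one flat list of numbers, 7 for each row, row after row: the shift along the tool's x, y, z scaled (see below), then the turn, a rotation vector about the tool's x, y, z scaled (see below), then the opening, from 0 (shut) to 1 (fully open). A call has exactly 5 rows; each row shifts and turns the pose as measured when the row begins, along the tool's axes as they then stand; what a row does not reach is not made up. The controller multiplies each number of a shift by 40 mm and each number of a turn by 0.12 rad. A row lasts 1/12 s, in which the tool goes at most 41.7 mm and 7.16 degrees, less where a joint would pass 70% of its speed; a pose out of reach is approached as far as the arm can. A call with a number of a shift or a turn outside -1 to 1 is refused whole. A call with a gripper value outside its range is refused whole. The fingers move at their own pace and stop on an object; the grip force is fixed at half the most. Time passes only in rows, so rows that do not move let the fingers close, or fill a call up. It gives the time, the measured TCP pose, the force and the opening at its end, in the units of the state.
- env.observe(): the state, without advancing time (a new reading comes with each control period).
- env.read_camera(name): name is "side" or "top"; returns a dict with "frame" (420x560x3 uint8, red, green, blue), "camera_matrix" (3x3 intrinsics, pixels), "R" (3x3) and "t" (3): a world point X has camera coordinates R X + t. Camera axes: x right, y down, z forward; pixel columns grow to the right and rows downward; lengths in m; the calibration is good to about 2 mm. A picture is of the moment at which its call begins. There is no depth.
- env.job_done(): hands the job in, once; it reports no verdict.
Trained networks look in a picture, given as the dict that the camera call returned (one of the last four; its "shot" number tells which), for a name from the list of things; names that differ only in an ending like _2 or _b are one class to them, and where a whole thing is asked for, a point or a joint stands for the part that bears it (a point fixed in the world has none). Each returns a list of dicts, best first, with "p" (0 to 1); they miss things now and then, are a little off and sometimes report something else, mostly with a low value. They report only what shows in the picture. A call takes as long as a camera call.
- env.trace(picture, thing): "region" (420x560 bool, what is visible of it) and "box" ([centre column, centre row, width, height] in pixels, round what is visible of it).
The state is a dict: "time": time; "joint_pos": joint angles; "dq": joint speeds; "joint_efforts": joint torques, N m; "tool_pos": TCP position; "eef_rot": TCP orientation; "wrist_force": force on the tool from outside, world axes, zero at the start; "wrist_torque": the same for the moment, N m; "grip_width": finger opening in m.
Only numpy, scipy, OpenCV 4.12 (cv2) and the standard library are available. Lean on these libraries where they do the work, as an engineer would, in place of code of your own. Each camera call takes 0.05 s, during which the arm holds its last target. There are 200 camera calls.

### The job

Turn the watch movement to its second station: pull the sprung index pin up out of its home hole by its black knob, swing the turntable counter-clockwise to the dark shoe clamped under the brass nut, and let the pin spring fully home into the shoe's hole. The hole is not exactly at the nut, so feel for it gently, never forcing the pin against the metal with more than 12 N, and leave the nut and the other things on the bench alone.

Things in the scene. Friction and masses are not known exactly. Their poses are not given: they have to be found in the camera images.
- base: Round fixed base, grey foot 248 mm wide, steel ring top 30 mm above the bench. Origin: on the vertical turning axis, at bench height. +x points to the home hole (10 mm wide, 85 mm out), where the pin sits at the start. Counter-clockwise from it the ring is solid to 24 deg, then has an open arc slot 14 mm wide to 100 deg; the pin also falls into that, but it is no station.
- turntable (a joint): Angle (rad) of the turntable (disc 104 mm wide with a watch movement, top at 69 mm) and its radial index arm: 0 at the home hole, positive counter-clockwise from above; turns -0.12 to 1.75 once the pin is out, light friction (about 1.5 N at the knob).
- pin (a joint): Rise (m) of the sprung index pin: 0 fully down in a hole, 0.020 hard upper stop. The pin (8 mm thick, upright) slides in the arm's end, 85 mm from the turning axis. A spring pulls it down, 5 N at 0 to 8 N at 0.020. Damped: drops at about 0.15 m/s. Leaves the home hole at 0.010 and clears the shoe's top at 0.016; resting on the shoe it reads 0.016, on the ring 0.010. In the shoe's hole it reads 0 again.
- knob (a point): Centre of the pin's black knob (upright plain cylinder, 24 mm wide, 28 mm tall), 80 mm above the bench when the pin is home; rises and turns with the pin. The bush on the arm below it is 21 mm wide, its top 60 mm above the bench.
- station (a point): Nominal second station: on the shoe's top (36 mm above the bench), 85 mm from the axis, in line with the nut. The shoe is a dark steel plate 6 mm thick, 70 mm along the arc, across the slot, with a 10 mm hole. Set by hand: the real hole lies up to 9 mm to either side of this point along the arc. Find it by feel: rest the sprung pin on the shoe and slide until it drops in.
- nut (a point): Brass thumb nut that clamps the shoe (16 mm wide; point at its top, 46 mm above the bench), 111 mm from the turning axis, 39 to 72 deg counter-clockwise from the home hole. Tight: leave it alone.
- dome_mid (a point): Bystander: clear bell cover, 120 mm wide, 87 mm tall. Point at its centre.
- loupe_mid (a point): Bystander: black eyeglass loupe standing on end, 38 mm wide, 44 mm tall. Point at its centre.
- tweezers_mid (a point): Bystander: steel tweezers lying flat, 120 mm long, 6 mm high. Point at its centre.
- driver_mid (a point): Bystander: small screwdriver lying flat, 110 mm long. Point at its middle, on the bench.
- tray_mid (a point): Bystander: wooden parts tray, 100 x 130 x 18 mm. Point at its centre.
- oilpot_mid (a point): Bystander: white oil pot, 38 mm wide, 20 mm tall. Point at its centre.
- holder_mid (a point): Bystander: spare aluminium movement holder, 50 x 56 x 12 mm. Point at its centre.

How it is judged:
By the outcome, as a careful person would: the job done as asked, in the order asked, and still so for the second after the job is handed in, with the robot touching nothing.
It also fails if it takes over 45 s, if anything falls off the work surface, if the arm or the gripper's body presses on something with over 40 N, if the wrist force passes 120 N, or if a joint passes its speed limit or range.

## Working session

There is one attempt and no reset: what is moved stays moved. The work goes in short steps, Python scripts to look and compute and a shell command to move; the robot and the scene stay as the last step left them, time stands still between calls to the robot, and variables do not carry over. Pictures are saved under pics/ and viewed, about 8 in all and at most 12, crops included, and the job is handed in when it is done.

```bash
mkdir -p pics; cat > h.py <<'E'
import numpy as np,cv2
from plant import env
from scipy.spatial.transform import Rotation as Ro
def ray(c,uv):
    K=np.array(c["camera_matrix"]);R=np.array(c["R"]);t=np.array(c["t"])
    d=R.T@np.linalg.inv(K)@np.array([uv[0],uv[1],1.]);return -R.T@t,d
def atz(c,uv,z):
    o,d=ray(c,uv);return o+d*(z-o[2])/d[2]
def proj(c,X):
    p=np.array(c["R"])@np.array(X)+np.array(c["t"]);q=np.array(c["camera_matrix"])@p;return q[:2]/q[2]
def tri(c1,u1,c2,u2):
    o1,d1=ray(c1,u1);o2,d2=ray(c2,u2);A=np.stack([d1,-d2],1)
    s=np.linalg.lstsq(A,o2-o1,rcond=None)[0];a=o1+d1*s[0];b=o2+d2*s[1];return (a+b)/2,np.linalg.norm(a-b)
E
python3 - <<'E'
from h import *
np.set_printoptions(precision=4,suppress=True)
s=env.observe();print(s)
C={n:env.read_camera(n) for n in("side","top")}
for n,c in C.items():
    cv2.imwrite(f"pics/{n}0.png",c["frame"][:,:,::-1])
    print(n,-np.array(c["R"]).T@c["t"])
    for th in("base","turntable","pin","knob","nut","dome_mid","loupe_mid","tweezers_mid","driver_mid","tray_mid","oilpot_mid","holder_mid"):
        for r in env.trace(c,th)[:2]: print(n,th,round(r["p"],2),np.round(r["box"],1))
E
```

```text
{'time': 0.0, 'joint_pos': array([-1.3289,  0.4695, -0.0486,  1.5337,  0.0241,  1.141 , -0.0823]), 'dq': array([ 0.0011, -0.0003, -0.0019, -0.0001,  0.0016, -0.0005,  0.001 ]), 'joint_efforts': array([ -0.0006, -50.7963,  -0.081 , -23.6156,  -0.0613,   0.0378,
         0.0002]), 'tool_pos': array([0.1804, 0.6498, 0.2215]), 'eef_rot': array([ 0.5634,  0.4274, -0.4285, -0.5625]), 'wrist_force': array([-0.4001, -0.4706, -0.0041]), 'wrist_torque': array([-0.0253, -0.0345, -0.0273]), 'grip_width': 0.08682094570543847}
side [ 0.5079 -0.9159  0.8149]
side base 0.78 [301.1 221.2  96.9  82.7]
side turntable 0.93 [295.6 206.1  52.2  52.3]
side pin 0.6 [353.1 209.3  25.4  14.6]
side pin 0.6 [266.2 361.4  57.8  21.5]
side knob 0.54 [274.  189.4  12.3  14. ]
side nut 0.4 [258.5 228.9   4.7   5.9]
side dome_mid 0.82 [295.8 150.2  39.8  42.3]
side dome_mid 0.27 [301.5 222.   97.2  81. ]
side loupe_mid 0.61 [304.2 178.8  13.1  26. ]
side tray_mid 0.76 [389.7 384.4  68.4  69.4]
side oilpot_mid 0.66 [385.8 323.   19.7  17. ]
side holder_mid 0.71 [222.1 178.9  18.7  18.2]
top [0.4441 0.0265 1.4006]
top base 0.61 [249.1 212.3  97.1  97.1]
top turntable 0.64 [243.2 217.9  50.6  48.8]
top pin 0.46 [222.5 236.3  14.    5.8]
top knob 0.7 [185.2 206.9  21.3   9.7]
top knob 0.44 [223.2 236.2  10.5  11.9]
top nut 0.5 [420.4 153.8  51.7  42. ]
top dome_mid 0.9 [115.4 216.3  55.3  50.7]
top loupe_mid 0.72 [182.7 206.3  18.8  13.3]
top tweezers_mid 0.67 [210.6 167.1  30.4  35.8]
top driver_mid 0.71 [405.8 237.2  14.8  37.8]
top tray_mid 0.63 [418.7 150.6  55.2  40.3]
top oilpot_mid 0.74 [360.9 146.7  14.1  12.3]
top holder_mid 0.81 [164.2 294.7  20.3  21.6]
```

```bash
python3 - <<'E'
import cv2,numpy as np
a=cv2.imread("pics/top0.png");b=cv2.imread("pics/side0.png")
t=cv2.resize(a[150:280,170:310],None,fx=4,fy=4,interpolation=cv2.INTER_CUBIC)
s=cv2.resize(b[140:280,235:365],None,fx=4,fy=4,interpolation=cv2.INTER_CUBIC)
# side by side scaled
t2=cv2.resize(a[150:280,170:310],(400,371),interpolation=cv2.INTER_CUBIC);s2=cv2.resize(b[150:280,225:365],(400,371),interpolation=cv2.INTER_CUBIC)
cv2.imwrite("pics/crop0.png",np.hstack([t2,s2]))
E
```

```text
(no output)
```

View pics/top0.png

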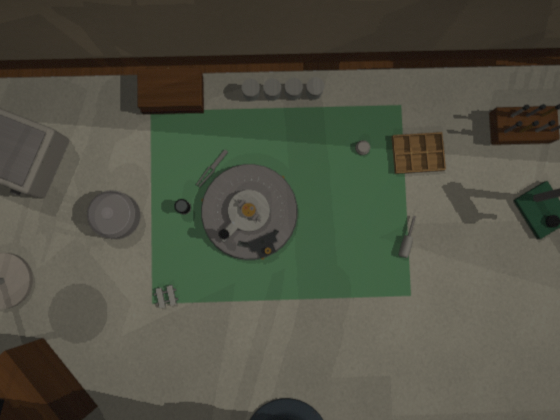

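View pics/crop0.png

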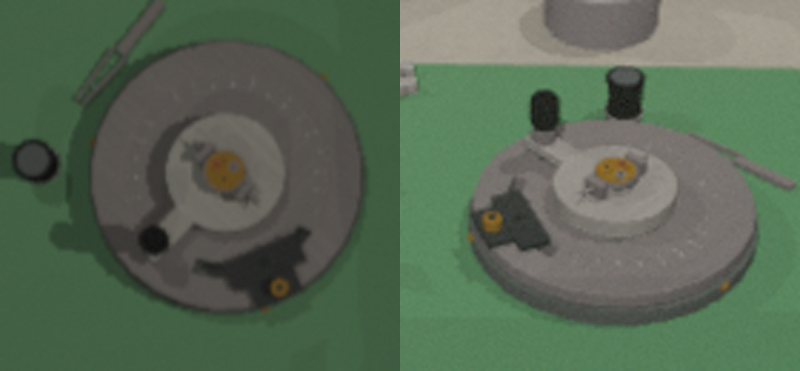

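The top view shows the base centre at about (249,212), the knob at (223.5,234) and the nut at (268,251). The dark shoe lies inside the nut. The loupe stands left of the base, well clear of the knob. Next I'll convert these to positions.

```bash
python3 - <<'E'
from h import *
np.set_printoptions(precision=4,suppress=True)
T=env.read_camera("top");S=env.read_camera("side")
print("R",T["R"])
g=lambda c,n,i=0: env.trace(c,n)[i]
bt=g(T,"base");bs=g(S,"base")
# ellipse fit of base foot in top: 
def ell(r):
    m=r["region"].astype(np.uint8);k=max(cv2.findContours(m,0,1)[0],key=cv2.contourArea);return cv2.fitEllipse(cv2.convexHull(k))
eb=ell(bt);print("base",eb,atz(T,eb[0],.015),ell(bs),atz(S,ell(bs)[0],.02))
for th,z in(("turntable",.065),):
    print(th,atz(T,ell(g(T,th))[0],z))
# dark knob / yellow nut by colour
def cen(c,box,f):
    x,y,w=box;sub=c["frame"][y-w:y+w,x-w:x+w].astype(int);m=f(sub);v,u=np.nonzero(m);return np.array([u.mean()+x-w,v.mean()+y-w]),len(u)
kn=cen(T,(223,234,8),lambda s:s.max(2)<32);ks=g(S,"knob")["box"][:2]
ye=lambda s:(s[...,0]-s[...,2]>50)
nt=cen(T,(268,251,6),ye);ns=cen(S,(258,228,6),ye)
print("knob px",kn,ks,"nut",nt,ns)
print("knob tri",tri(T,kn[0],S,ks),"topz",atz(T,kn[0],.085))
print("nut tri",tri(T,nt[0],S,ns[0]),atz(T,nt[0],.045),atz(S,ns[0],.043))
for n in ("loupe_mid","dome_mid"): print(n,tri(T,g(T,n)["box"][:2],S,g(S,n)["box"][:2]))
s=env.observe();print(Ro.from_quat(s["eef_rot"]).as_matrix())
E
```

```text
R [[-0.0295 -0.9994  0.0169]
 [-0.9953  0.0278 -0.0929]
 [ 0.0924 -0.0196 -0.9955]]
base ((248.72613525390625, 211.75030517578125), (95.6317138671875, 95.88804626464844), 86.32129669189453) [0.5758 0.0783 0.015 ] ((297.48480224609375, 224.01495361328125), (80.414306640625, 103.55253601074219), 104.25960540771484) [0.572  0.0769 0.02  ]
turntable [0.5576 0.091  0.065 ]
knob px (array([223.1905, 233.619 ]), 63) [276.2, 188.4] nut (array([267.0625, 250.1875]), 16) (array([256.7273, 227.5758]), 33)
knob tri (array([0.5188, 0.1389, 0.0814]), np.float64(0.0014904820879242608)) topz [0.5179 0.1385 0.085 ]
nut tri (array([0.4752, 0.034 , 0.0426]), np.float64(0.0013596924947861667)) [0.4758 0.034  0.045 ] [0.4746 0.0335 0.043 ]
loupe_mid (array([0.5969, 0.244 , 0.0256]), np.float64(0.0009298559776396142))
dome_mid (array([0.5801, 0.4102, 0.0396]), np.float64(0.0014593137182367958))
[[ 0.2675 -0.0001 -0.9635]
 [ 0.9635  0.0001  0.2675]
 [ 0.0001 -1.      0.0001]]
```

```bash
cat >> h.py <<'E'
CX,CY,H=0.577,0.077,np.deg2rad(133.1)
def togo(p,yaw):
    "remaining shift in units of 40 mm (tool axes), turn about tool axes in units of .12 rad; yaw=world angle of tool x"
    s=env.observe();R=Ro.from_quat(s["eef_rot"]).as_matrix()
    x=np.array([np.cos(yaw),np.sin(yaw),0]);y=np.array([0,0,-1.]);G=np.stack([x,y,np.cross(x,y)],1)
    print("t",round(s["time"],2),"tcp",s["tool_pos"].round(4),"F",s["wrist_force"].round(2),"w",round(s["grip_width"],4),"q",s["joint_pos"].round(2))
    print("shift",(R.T@(np.array(p)-s["tool_pos"])/.04).round(3),"turn",(Ro.from_matrix(R.T@G).as_rotvec()/.12).round(3))
    d=s["tool_pos"][:2]-[CX,CY];print("pol deg",np.rad2deg((np.arctan2(d[1],d[0])-H+np.pi)%(2*np.pi)-np.pi).round(2),"r",np.hypot(*d).round(4),"toolyaw",np.rad2deg(np.arctan2(R[1,0],R[0,0])).round(2))
def station(deg,z,r=.085):
    a=H+np.deg2rad(deg);togo([CX+r*np.cos(a),CY+r*np.sin(a),z],a-np.pi/2)
E
python3 -m creep '[-0.66,0,-0.76,0,0,0,1, -0.66,0,-0.76,0,0,0,1, -0.66,0,-0.76,0,0,0,1, -0.66,0,-0.76,0,0,0,1, -0.66,0,-0.76,0,0,0,1]'
python3 -m creep '[-0.66,0,-0.76,0,0,0,1, -0.66,0,-0.76,0,0,0,1, -0.66,0,-0.76,0,0,0,1, -0.66,0,-0.76,0,0,0,1, -0.66,0,-0.76,0,0,0,1]'
python3 -c "
from h import *
togo([.5188,.1389,.13],H-np.pi/2)"
```

```text
time: 2.22
tool_pos: [0.286, 0.4865, 0.2201]
eef_rot: [-0.556, -0.433, 0.434, 0.561]
wrist_force: [0.7, -0.1, 0.1]
grip_width: 0.0873
time: 2.63
tool_pos: [0.4035, 0.3139, 0.2198]
eef_rot: [-0.555, -0.435, 0.433, 0.561]
wrist_force: [0.5, 0.8, -0.7]
grip_width: 0.0869
t 2.63 tcp [0.4035 0.3139 0.2198] F [ 0.49  0.79 -0.66] w 0.0869 q [-0.81  0.2   0.09  1.93 -0.03  1.01  0.61]
shift [-3.548  2.196 -3.883] turn [-0.064  4.747  0.052]
pol deg -6.89 r 0.2936 toolyaw 75.73
```

```bash

python3 -m creep '[-0.66,0.2,-0.72,0,0,0,1, -0.66,0.2,-0.72,0,0,0,1, -0.66,0.2,-0.72,0,0,0,1, -0.66,0.2,-0.72,0,0,0,1, -0.4,0.2,-0.5,0,0,0,1]' >/dev/null
python3 -m creep '[0,0,0,0,0.95,0,1, 0,0,0,0,0.95,0,1, 0,0,0,0,0.95,0,1, 0,0,0,0,0.95,0,1, 0,0,0,0,0.95,0,1]'
python3 -c "
from h import *
togo([.5188,.1389,.115],H-np.pi/2)"
```

```text
time: 3.47
tool_pos: [0.5159, 0.141, 0.1798]
eef_rot: [-0.661, -0.247, 0.241, 0.666]
wrist_force: [-0.5, 0.5, -0.1]
grip_width: 0.087
t 3.47 tcp [0.5159 0.141  0.1798] F [-0.47  0.49 -0.11] w 0.087 q [-0.61  0.28  0.32  1.94 -0.12  0.93  0.48]
shift [ 0.002  1.621 -0.091] turn [-0.018 -0.398  0.095]
pol deg 0.54 r 0.0885 toolyaw 40.36
```

```bash

python3 -m creep '[0,0.5,-0.09,0,-0.4,0.09,1, 0,0.5,0,0,0,0,1, 0,0.5,0,0,0,0,1, 0,0,0,0,0,0,1, 0,0,0,0,0,0,1]'
python3 -c "
from h import *
togo([.5188,.1389,.066],H-np.pi/2)
for n in('side','top'):
    c=env.read_camera(n);cv2.imwrite(f'pics/{n}1.png',c['frame'][:,:,::-1])
a=cv2.imread('pics/top1.png')[170:280,170:300];b=cv2.imread('pics/side1.png')[120:260,220:360]
f=lambda i:cv2.resize(i,(400,380),interpolation=cv2.INTER_CUBIC)
cv2.imwrite('pics/crop1.png',np.hstack([f(a),f(b)]))"
```

```text
time: 3.88
tool_pos: [0.5209, 0.1394, 0.1204]
eef_rot: [-0.657, -0.261, 0.257, 0.659]
wrist_force: [0.5, 0.7, 1.1]
grip_width: 0.0867
t 3.88 tcp [0.5209 0.1394 0.1204] F [0.48 0.66 1.1 ] w 0.0867 q [-0.58  0.37  0.3   1.98 -0.15  0.81  0.56]
shift [-0.055  1.36   0.028] turn [ 0.002 -0.019  0.051]
pol deg -1.13 r 0.0839 toolyaw 42.97
```

View pics/crop1.png

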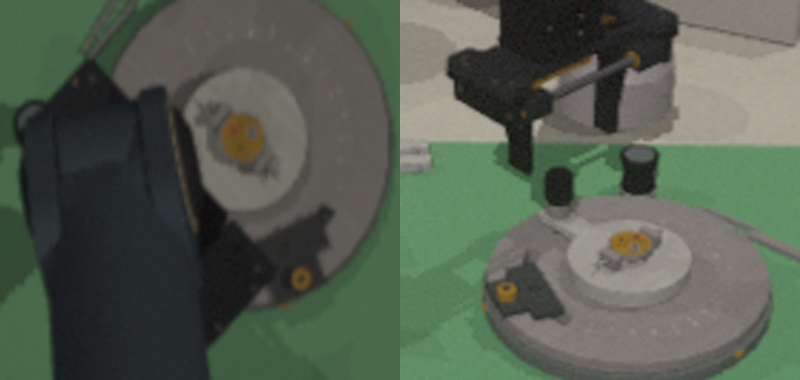

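The side view shows the fingers straddling the knob, one on each side, and nothing else is near them. I'll descend and close gradually.

```bash

python3 -m creep '[-0.05,0.34,0.03,0,0,0.05,1, 0,0.34,0,0,0,0,1, 0,0.34,0,0,0,0,1, 0,0.3,0,0,0,0,1, 0,0,0,0,0,0,1]'
python3 -m creep '[0,0,0,0,0,0,0.35, 0,0,0,0,0,0,0.35, 0,0,0,0,0,0,0.35, 0,0,0,0,0,0,0.35, 0,0,0,0,0,0,0.35]'
python3 -c "
from h import *
togo([.5188,.1389,.066],H-np.pi/2)"
```

```text
time: 4.4
tool_pos: [0.5222, 0.1407, 0.0696]
eef_rot: [-0.658, -0.263, 0.255, 0.658]
wrist_force: [-0.7, -0.1, -0.5]
grip_width: 0.0868
time: 4.82
tool_pos: [0.5236, 0.1414, 0.0718]
eef_rot: [-0.658, -0.265, 0.254, 0.658]
wrist_force: [-0.0, 0.3, -0.4]
grip_width: 0.0614
t 4.82 tcp [0.5236 0.1414 0.0718] F [-0.05  0.31 -0.39] w 0.0614 q [-0.56  0.44  0.27  2.01 -0.18  0.69  0.58]
shift [-0.131  0.142  0.037] turn [ 0.043 -0.011  0.118]
pol deg -3.41 r 0.0837 toolyaw 43.03
```

```bash

python3 -m creep '[-0.1,0.1,0.02,0,0,0.1,0.35, -0.05,0.05,0.01,0,0,0,0.35, -0.01,0.02,0,0,0,0,0.35, -0.01,0.02,0,0,0,0,0.35, -0.01,0.02,0,0,0,0,0.35]'
python3 -c "
from h import *
togo([.5188,.1389,.066],H-np.pi/2)"
```

```text
time: 5.23
tool_pos: [0.5177, 0.1372, 0.0637]
eef_rot: [0.659, 0.261, -0.257, -0.656]
wrist_force: [-0.6, 0.4, 0.0]
grip_width: 0.0329
t 5.23 tcp [0.5177 0.1372 0.0637] F [-0.63  0.36  0.02] w 0.0329 q [-0.56  0.45  0.28  2.03 -0.18  0.68  0.58]
shift [ 0.049 -0.057  0.011] turn [ 0.05  -0.01   0.027]
pol deg 1.46 r 0.0845 toolyaw 43.03
```

```bash

python3 -m creep '[0.02,-0.04,0.01,0,0,0,0, 0,0,0,0,0,0,0, 0,0,0,0,0,0,0, 0,0,0,0,0,0,0, 0,0,0,0,0,0,0]'
python3 -c "
from h import *
togo([.5188,.1389,.066],H-np.pi/2)"
```

```text
time: 5.65
tool_pos: [0.5176, 0.1379, 0.0651]
eef_rot: [0.659, 0.261, -0.258, -0.656]
wrist_force: [0.8, -0.0, 0.4]
grip_width: 0.0231
t 5.65 tcp [0.5176 0.1379 0.0651] F [ 0.84 -0.03  0.35] w 0.0231 q [-0.56  0.45  0.28  2.03 -0.18  0.69  0.58]
shift [ 0.04  -0.023 -0.002] turn [ 0.047 -0.012  0.018]
pol deg 1.2 r 0.0851 toolyaw 43.02
```

```bash

python3 -m creep '[0,-0.1,0,0,0,0,0, 0,-0.1,0,0,0,0,0, 0,-0.1,0,0,0,0,0, 0,-0.1,0,0,0,0,0, 0,0,0,0,0,0,0]'
python3 -c "
from h import *
station(0,.0826)"
```

```text
time: 6.07
tool_pos: [0.5172, 0.1375, 0.0798]
eef_rot: [0.66, 0.261, -0.258, -0.656]
wrist_force: [2.4, 0.3, -8.7]
grip_width: 0.0231
t 6.07 tcp [0.5172 0.1375 0.0798] F [ 2.43  0.33 -8.75] w 0.0231 q [-0.57  0.42  0.29  2.02 -0.17  0.72  0.57]
shift [ 0.058 -0.071 -0.002] turn [ 0.058 -0.004  0.005]
pol deg 1.56 r 0.0851 toolyaw 43.08
```

```bash
sed -i 's/^CX,CY,H=.*/CX,CY,H=0.5757,0.0758,np.deg2rad(133.3)/' h.py
python3 -m creep '[0,-0.05,0,0,0,0,0, 0,-0.04,0,0,0,0,0, -0.1,0,0,0,-0.4,0,0, -0.1,0,-0.005,0,-0.4,0,0, -0.1,0,-0.005,0,-0.4,0,0]'
python3 -c "
from h import *
station(30,.0831)"
```

```text
time: 6.48
tool_pos: [0.5091, 0.1284, 0.0836]
eef_rot: [0.639, 0.309, -0.307, -0.634]
wrist_force: [2.2, 0.0, -8.2]
grip_width: 0.0231
t 6.48 tcp [0.5091 0.1284 0.0836] F [ 2.24  0.01 -8.24] w 0.0231 q [-0.53  0.4   0.25  2.04 -0.14  0.72  0.71]
shift [-0.782  0.014 -0.145] turn [ 0.064 -3.153 -0.02 ]
pol deg 8.4 r 0.0848 toolyaw 51.62
```

```bash
python3 -m creep '[-0.18,0,-0.01,0,-0.7,0,0, -0.18,0,-0.01,0,-0.7,0,0, -0.18,0,-0.01,0,-0.7,0,0, -0.18,0,-0.01,0,-0.7,0,0, -0.18,0,-0.01,0,-0.7,0,0]'
python3 -c "
from h import *
station(61,.0831)"
```

```text
time: 6.9
tool_pos: [0.4938, 0.095, 0.0842]
eef_rot: [0.558, 0.44, -0.438, -0.551]
wrist_force: [3.3, 0.6, -8.9]
grip_width: 0.0232
t 6.9 tcp [0.4938 0.095  0.0842] F [ 3.28  0.65 -8.88] w 0.0232 q [-0.4   0.37  0.15  2.08 -0.07  0.69  1.13]
shift [-0.98   0.032 -0.22 ] turn [ 0.063 -4.011 -0.045]
pol deg 33.51 r 0.0841 toolyaw 76.72
```

```bash
python3 -m creep '[-0.18,0.01,-0.01,0,-0.75,0,0, -0.18,0.01,-0.01,0,-0.75,0,0, -0.18,0.01,-0.01,0,-0.75,0,0, -0.18,0.005,-0.01,0,-0.75,0,0, -0.15,0,-0.01,0,-0.6,0,0]'
python3 -c "
from h import *
station(61,.0831)"
```

```text
time: 7.32
tool_pos: [0.4941, 0.0578, 0.084]
eef_rot: [0.447, 0.552, -0.55, -0.44]
wrist_force: [2.1, 0.9, -8.1]
grip_width: 0.0233
t 7.32 tcp [0.4941 0.0578 0.084 ] F [ 2.11  0.95 -8.13] w 0.0233 q [-0.25  0.36  0.05  2.09 -0.02  0.69  1.6 ]
shift [-0.068  0.023  0.035] turn [ 0.066 -0.287 -0.051]
pol deg 59.17 r 0.0836 toolyaw 102.33
```

```bash
python3 -m creep '[-0.05,0,0,0,-0.2,0,0, -0.01,0.01,0,0,-0.05,0,0, 0,0.015,0,0,0,0,0, 0,0.015,0,0,0,0,0, 0,0.01,0,0,0,0,0]'
python3 -c "
from h import *
from scipy.optimize import least_squares as L
P=np.array([(.5172,.1375),(.5091,.1284),(.4938,.095),(.4941,.0578)])
c=L(lambda c:np.hypot(*(P-c).T)-.085,[.576,.076]).x;print(c,np.hypot(*(P-c).T))
for n in ([.4752,.034],[.4740,.0328]): 
  print(np.rad2deg(np.arctan2(n[1]-c[1],n[0]-c[0])-np.arctan2(P[0,1]-c[1],P[0,0]-c[0]))%360,np.hypot(*(n-c)))
station(61,.0814)"
```

```text
time: 7.73
tool_pos: [0.4949, 0.0547, 0.0826]
eef_rot: [0.439, 0.558, -0.556, -0.432]
wrist_force: [2.2, 0.1, -7.2]
grip_width: 0.0234
[0.57688413 0.07703858] [0.08495751 0.08504519 0.08500345 0.08499021]
68.31155162395419 0.11041730927234451
68.63762651242558 0.1119919492442168
t 7.73 tcp [0.4949 0.0547 0.0826] F [ 2.22  0.11 -7.25] w 0.0234 q [-0.23  0.36  0.04  2.09 -0.02  0.68  1.63]
shift [0.012 0.03  0.038] turn [ 0.071 -0.051 -0.041]
pol deg 61.34 r 0.0835 toolyaw 103.94
```

```bash
sed -i 's/^CX,CY,H=.*/CX,CY,H=0.57688,0.07704,np.deg2rad(134.6)/' h.py
python3 -m creep '[0,0.01,0,0,0,0,0, 0,0.01,0,0,0,0,0, 0,0.01,0,0,0,0,0, 0,0,0,0,0,0,0, 0,0,0,0,0,0,0]'
python3 -c "
from h import *
station(60.6,.0814)"
```

```text
time: 8.15
tool_pos: [0.4949, 0.0547, 0.0813]
eef_rot: [0.439, 0.558, -0.556, -0.432]
wrist_force: [1.9, -0.1, -7.9]
grip_width: 0.0235
t 8.15 tcp [0.4949 0.0547 0.0813] F [ 1.94 -0.11 -7.93] w 0.0235 q [-0.23  0.36  0.04  2.09 -0.02  0.68  1.63]
shift [ 0.002 -0.004  0.001] turn [ 0.068 -0.182 -0.05 ]
pol deg 60.65 r 0.085 toolyaw 103.95
```

```bash
python3 -m creep '[0,0.01,0,0,0,0,0, 0,0.005,0,0,0,0,0, 0,0,0,0,0,0,0, 0,0,0,0,0,0,0, 0,0,0,0,0,0,0]' | grep -E "pos|force"
python3 -m creep '[0,0.01,0,0,0,0,0, 0,0.0,0,0,0,0,0, 0,0,0,0,0,0,0, 0,0,0,0,0,0,0, 0,0,0,0,0,0,0]' | grep -E "pos|force"
```

```text
tool_pos: [0.4949, 0.0547, 0.0811]
wrist_force: [1.1, 0.4, -6.0]
tool_pos: [0.495, 0.0547, 0.0811]
wrist_force: [1.4, -0.9, -5.1]
```

```bash
python3 -m creep '[0,0,0,0,0,0,0.31, 0,0,0,0,0,0,0.31, 0,0,0,0,0,0,0.31, 0,0,0,0,0,0,0.31, 0,0,0,0,0,0,0.31]'
python3 -c "
from h import *
station(60.6,.081)"
```

```text
time: 9.4
tool_pos: [0.4956, 0.0549, 0.0829]
eef_rot: [0.439, 0.558, -0.556, -0.432]
wrist_force: [0.0, 0.2, -0.3]
grip_width: 0.0271
t 9.4 tcp [0.4956 0.0549 0.0829] F [ 0.03  0.25 -0.33] w 0.0271 q [-0.23  0.36  0.04  2.09 -0.02  0.68  1.63]
shift [0.001 0.048 0.019] turn [ 0.079 -0.183 -0.05 ]
pol deg 60.62 r 0.0843 toolyaw 103.94
```

```bash
python3 -m creep '[-0.02,0.03,0.01,0,0,0,0.31, -0.02,0.03,0.01,0,0,0,0.31, -0.015,0.01,0,0,-0.05,0,0.31, -0.015,0,0,0,-0.05,0,0.31, -0.015,0,0,0,-0.05,0,0.31]' | grep -E "pos|force"
python3 -m creep '[-0.015,0,0,0,-0.05,0,0.31, -0.015,0,0,0,-0.05,0,0.31, -0.015,0,0,0,-0.05,0,0.31, -0.015,0,0,0,-0.05,0,0.31, -0.015,0,0,0,-0.05,0,0.31]' | grep -E "pos|force"
python3 -c "
from h import *
station(60.6,.081)"
```

```text
tool_pos: [0.4959, 0.0532, 0.0806]
wrist_force: [-0.2, 2.6, 0.3]
tool_pos: [0.4964, 0.0533, 0.0806]
wrist_force: [-1.1, 4.1, 1.3]
t 10.23 tcp [0.4964 0.0533 0.0806] F [-1.07  4.11  1.29] w 0.0268 q [-0.21  0.36  0.03  2.09 -0.02  0.68  1.69]
shift [ 0.046 -0.011  0.025] turn [ 0.094  0.284 -0.005]
pol deg 61.83 r 0.084 toolyaw 107.15
```

```bash
python3 -m creep '[-0.025,0,0.01,0,0,0,0.31, -0.025,0,0.01,0,0,0,0.31, -0.025,0,0.0,0,0,0,0.31, -0.025,0,0,0,0,0,0.31, -0.025,0,0,0,0,0,0.31]' | grep -E "pos|force"
python3 -c "
from h import *
station(62,.081)"
```

```text
tool_pos: [0.4968, 0.0502, 0.0805]
wrist_force: [-0.9, 3.1, 1.2]
t 10.65 tcp [0.4968 0.0502 0.0805] F [-0.93  3.12  1.22] w 0.0274 q [-0.2   0.36  0.03  2.09 -0.02  0.68  1.71]
shift [ 0.072 -0.013  0.014] turn [0.096 0.101 0.014]
pol deg 63.95 r 0.0844 toolyaw 107.3
```

```bash
python3 -m creep '[-0.025,0,0,0,0,0,0.31, -0.025,0,0,0,-0.05,0,0.31, -0.025,0,0.0,0,-0.05,0,0.31, -0.025,0,0,0,-0.05,0,0.31, -0.025,0,0,0,-0.05,0,0.31]' | grep -E "pos|force"
python3 -c "
from h import *
station(66,.081)"
```

```text
tool_pos: [0.4981, 0.0435, 0.08]
wrist_force: [-0.5, 1.7, -1.1]
t 11.07 tcp [0.4981 0.0435 0.08  ] F [-0.46  1.69 -1.13] w 0.0268 q [-0.19  0.37  0.02  2.09 -0.02  0.68  1.74]
shift [ 0.092 -0.025 -0.012] turn [ 0.084 -0.266 -0.002]
pol deg 68.45 r 0.0857 toolyaw 108.77
```

```bash
python3 -m creep '[-0.01,0,-0.01,0,-0.05,0,0.31, -0.015,0,-0.01,0,-0.05,0,0.31, -0.02,0,-0.01,0,-0.05,0,0.31, -0.02,0,0,0,-0.05,0,0.31, -0.02,0,0,0,-0.05,0,0.31]' | grep -E "pos|force"
python3 -c "
from h import *
station(68,.081)
c=env.read_camera('side');cv2.imwrite('pics/side2.png',c['frame'][:,:,::-1])
print(proj(c,[.4975,.043,.096]),proj(c,[.4975,.043,.080]))
cv2.imwrite('pics/crop2.png',cv2.resize(c['frame'][150:260,210:350,::-1],None,fx=5,fy=5,interpolation=cv2.INTER_CUBIC))"
```

```text
tool_pos: [0.4985, 0.0427, 0.0783]
wrist_force: [-0.2, 5.6, -2.1]
t 11.48 tcp [0.4985 0.0427 0.0783] F [-0.23  5.57 -2.14] w 0.0271 q [-0.18  0.37  0.01  2.08 -0.02  0.68  1.78]
shift [ 0.04  -0.068 -0.014] turn [ 0.06  -0.282  0.033]
pol deg 69.06 r 0.0856 toolyaw 110.66
[266.69038615 207.02754009] [266.67078414 212.58386787]
```

View pics/crop2.png

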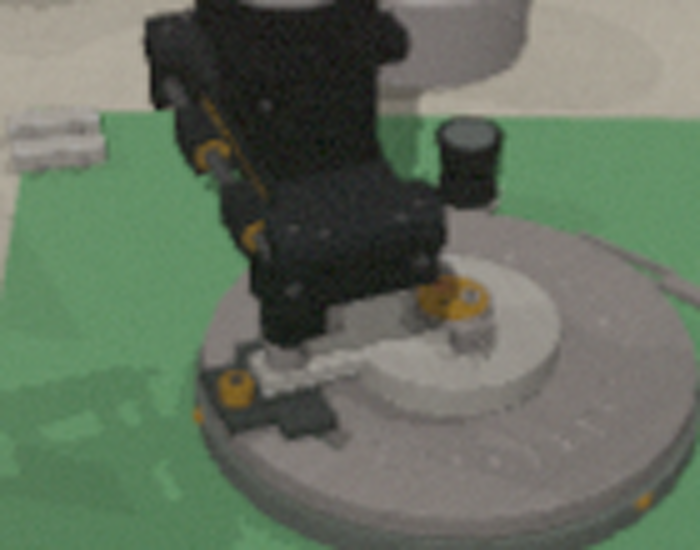

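The finger hides the knob here. The stalled slide (5.6 N sideways) and the downward drag suggest the pin has dropped, so I'll back off, release, rise and look.

```bash
python3 -m creep '[0.03,0,0.01,0,0,0,0.31, 0.005,0,0,0,0,0,0.6, 0,0,0,0,0,0,0.6, 0,0,0,0,0,0,0.6, 0,0,0,0,0,0,0.6]' | grep -E "pos|force|width"
python3 -m creep '[0,-0.3,0,0,0,0,0.6, 0,-0.5,0,0,0,0,0.6, 0,-0.7,0,0,0,0,0.6, 0,-0.7,0,0,0,0,0.6, 0,-0.7,0,0,0,0,0.6]' | grep -E "pos|force|width"
python3 -c "
from h import *
station(68,.081)
c=env.read_camera('side');r=env.trace(c,'knob');print([(x['p'],x['box']) for x in r[:2]])
for d in (0,.010,.016):
  a=H+np.deg2rad(67.7);p=[CX+.085*np.cos(a),CY+.085*np.sin(a)]
  print(d,proj(c,p+[.094+d]),proj(c,p+[.066+d]))
cv2.imwrite('pics/crop3.png',cv2.resize(c['frame'][150:260,210:350,::-1],None,fx=5,fy=5,interpolation=cv2.INTER_CUBIC))"
```

```text
tool_pos: [0.4987, 0.0391, 0.0786]
wrist_force: [-1.4, 0.0, 0.6]
grip_width: 0.046
tool_pos: [0.4934, 0.0352, 0.1927]
wrist_force: [1.1, -0.8, -0.2]
grip_width: 0.0517
t 12.37 tcp [0.4934 0.0352 0.1927] F [ 1.07 -0.82 -0.18] w 0.0517 q [-0.18  0.21  0.03  1.98 -0.    0.96  1.77]
shift [ 0.173  2.789 -0.223] turn [-0.079 -0.323 -0.006]
pol deg 72.0 r 0.0933 toolyaw 110.38
[(0.32, [304.6, 181.6, 8.9, 26.5])]
0 [267.01996135 207.26173066] [266.98137194 216.90322557]
0.01 [267.03400726 203.75238536] [266.99503057 213.49064124]
0.016 [267.04250298 201.62974539] [267.00329112 211.42675868]
```

View pics/crop3.png

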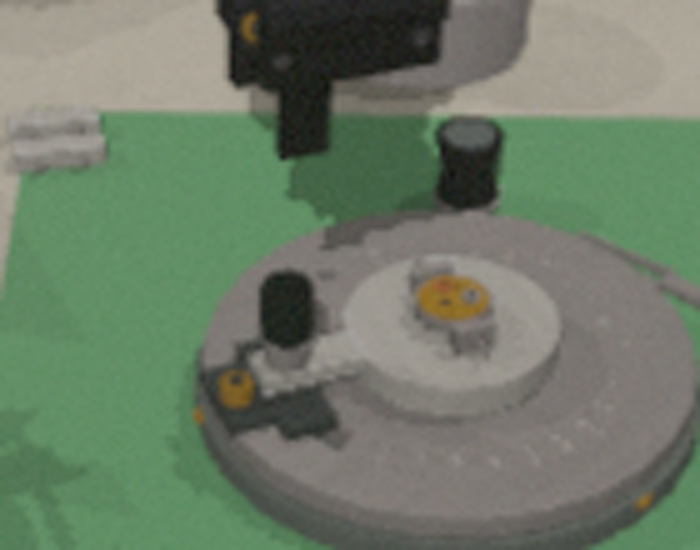

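The knob centre is at about (267.4, 212). I predict row 212.1 with the pin home, against 206.5 with it resting on the shoe. One numeric check against the initial picture, measured the same way.

```bash
python3 -m creep '[0,-0.3,0,0,0,0,0.6, 0,0,0,0,0,0,0.6, 0,0,0,0,0,0,0.6, 0,0,0,0,0,0,0.6, 0,0,0,0,0,0,0.6]' | grep -E "time|pos|force"
python3 -c "
from h import *
c=env.read_camera('side');i0=cv2.imread('pics/side0.png')[:,:,::-1]
def m(img,u,v):
    s=img[v-11:v+11,u-9:u+9].astype(int);k=(s.max(2)<42).astype(np.uint8)
    n,l,st,ce=cv2.connectedComponentsWithStats(k);j=1+st[1:,4].argmax();return ce[j]+[u-9,v-11],st[j]
P0=[.5172,.1377]
for a in(67.2,67.7,68.2):
  a=H+np.deg2rad(a);print('pred now',proj(c,[CX+.085*np.cos(a),CY+.085*np.sin(a),.08]))
print('pred start',proj(c,P0+[.08]))
print('start',m(i0,275,189));print('now',m(c['frame'],267,212))
T=env.read_camera('top');S=c
cv2.imwrite('pics/top3.png',T['frame'][:,:,::-1])
f=lambda s,b:[(r['p'],np.round(r['box'],1)) for r in env.trace(s,b)[:1]]
for n in('nut','loupe_mid','oilpot_mid','holder_mid','dome_mid'): print(n,f(S,n))
"
```

```text
time: 12.88
tool_pos: [0.4964, 0.034, 0.2073]
wrist_force: [0.6, -0.7, -0.5]
pred now [266.88355633 211.93392018]
pred now [267.00053212 212.11609002]
pred now [267.12022436 212.2978019 ]
pred start [275.22053634 189.14572395]
start (array([275.02105263, 188.66315789]), array([ 5,  5,  9, 13, 95], dtype=int32))
now (array([266.97297297, 211.69369369]), array([  5,   4,   9,  14, 111], dtype=int32))
nut []
loupe_mid [(0.79, array([303.3, 182.9,  15.4,  26.9]))]
oilpot_mid [(0.56, array([304.3, 182.6,  12.2,  25. ]))]
holder_mid [(0.76, array([219.7, 175.3,  16.6,  12. ]))]
dome_mid [(0.64, array([298.4, 149.2,  37.1,  40.3]))]
```

The residual against the fully-down prediction is −0.42 px now and −0.48 px at the start. That puts the pin home to within a fraction of a millimetre. Handing in.

```bash
python3 -c "
from h import *
print(env.job_done())"
```

```text
the job is handed in; nothing more can be done
None
```

The turntable is at its second station, with the pin dropped into the shoe's hole. The job was handed in at about 13 s on the robot's clock; the limit is 45 s.

**What I did:** I gripped the knob and lifted the pin to about 18–19 mm. I swung the turntable counter-clockwise to about 61°, just short of the nut at about 68°, and lowered the pin until the shoe started taking its load. I then opened the jaws slightly and nudged the loose knob along with one finger. Wrist readings showed at most about 6 N sideways and about 1 N of extra downward load on top of the 7–8 N spring. The slide stopped at about 67.7°, so I backed off, opened the jaws and lifted clear.

**Last checks:**
- **Pin home:** the side camera puts the knob within about 0.1 px of where it sat, relative to prediction, when fully down at the start. A pin still resting on the shoe would show about 5.6 px higher.
- **Robot clear:** the gripper is about 0.2 m above the bench, and the wrist force is about zero.
- **Bystanders:** the loupe, dome and spare holder were found again within a few pixels of their starting places. I had no contact signs at any of them.
- **Did not confirm:** the network did not report the nut in the last side picture, though the nut is visible by eye in the close-up. It also mistook the loupe for the oil pot. I did not recheck the tweezers, screwdriver and tray.
- **Force limit:** I only read forces at the end of each five-row move, so short peaks in between are not ruled out.

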